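Take the depth of a blind bore with a collar gauge

TASK

Take the depth gauge out of its wooden rest and push it gently down into the bore of the bolted-down housing until the rod is firmly on the bottom, so that the housing's top face slides the brass collar up the rod to mark the depth; stay there for a moment. Then draw it out and stand it upright in the same hole of the rest, fully down, with the collar still where the housing left it: do not touch the collar with the fingers, never force the gauge, and leave the other things on the bench where they are.

Things in the scene. Friction and masses are not known exactly. Their poses are not given: they have to be found in the camera images.
- gauge_grip (a point): the depth gauge: a round steel rod 12 mm in diameter with a dark steel round grip (23 mm in diameter, 48 mm high) at its upper end; 160 mm long in all, 0.23 kg give or take 30 %. The point is at the middle height of the grip on the rod's axis, 138 mm above the rod's lower end; the bare rod runs from the lower end to 112 mm above it. z runs up along the rod. At the start it stands upright in the middle hole of the rest
- gauge_foot: the rod's lower end: a flat foot of hard rubber, 9 mm in diameter, standing 6 mm out of the rod, with a taper from there up to the 12 mm rod. It gives a little: 1 mm at 10 N. Origin in the middle of the flat end face, z up along the rod
- collar (a joint): position of the brass collar on the rod: distance in m from the rod's lower end to the collar's underside. The collar (28 mm in diameter, 12 mm high, with a small thumb screw at its side that stands out 7.5 mm) sits on the rod with friction: it takes about 5 N to slide and stays where it is left. At the start 37 to 43 mm
- collar_face (a point): centre of the collar's underside, on the rod's axis
- housing: valve housing, bolted to the bench: a plain metal block 76 x 76 mm, 100 mm high, on a flange 76 x 116 mm (long along y), 10 mm thick, with bolt heads. Origin at the centre of the underside, z up. It does not move
- bore_mouth (a point): centre of the housing's top face, at the mouth of its one vertical bore: 13.5 mm in diameter, with a 2.5 mm chamfer, closed at the bottom by a hard, flat floor that does not move. Its depth below the top face is not known beforehand, somewhere between 50 and 75 mm; pushing down, one feels the collar's 5 N first, from where the collar meets the top face, and then a firm stop. 12 to 18 N of push is ample and over 30 N is forcing; approach the stop slowly, 10 to 20 mm/s
- rest: tool rest, a wooden block 70 x 100 mm (long along y), 45 mm high, fixed to the bench. Origin at the centre of its underside, z up
- rest_mouth (a point): centre of the rest's top face, at the mouth of its middle hole, where the gauge belongs: 14 mm in diameter, 36 mm deep, with a 3 mm chamfer. Two holes of 10 mm lie 34 mm to either side and are not used
- grease_tin: bystander: round tin, 70 mm in diameter, 46 mm high, loose. Origin at its underside
- bearing: bystander: ball bearing lying flat, 40 mm in diameter, 12 mm high, loose. Origin at its underside
- tape_electrical: bystander: roll of tape lying flat, 57 mm in diameter, 19 mm high, loose. Origin at its underside
Mind the look-alikes: they are no part of the job. Leave any purple or red look-alike of the rest alone.

How it is judged:
By the outcome, as a careful person would: the job done as asked, in the order asked, and still so for the second after the job is handed in, with the robot touching nothing.
It also fails if it takes over 58 s, if anything falls off the work surface, if the arm or the gripper's body presses on something with over 40 N, if the wrist force passes 120 N, or if a joint passes its speed limit or range.

ROBOT

A 6-joint arm with a two-finger parallel gripper is mounted at the origin on a cart in front of the work surface, level with it; the furniture and walls round the work are solid. World frame = base frame: x ahead of the robot, y to its left, z up, the work surface at z = 0. Lengths are in m, angles in rad, forces in N, time in s.
With the tool pointing down it reaches from about 0.3 to 0.775 m from the base axis. Payload 14.6 kg.
Tool frame: the origin (TCP) lies between the finger pads; the fingertips stand 14 mm ahead of it and the grasp point (between the pads) lies 5 mm behind it; z points along the fingers, y is the line along which they close (so a half turn about z gives the same grasp; the last joint's range is limited). The gripper opens to 94 mm and grips with 3 to 60 N. Pads are 16 mm wide; open, the fingers measure 119 mm over their backs; the gripper's body (75 mm by 177 mm) begins 78 mm behind the grasp point.
Start: joints at [1.257, 0.3, 1.521, -0, 1.321, -0.067], TCP at [0.134, 0.533, 0.219] pointing down, gripper open.
Joint ranges: [-3.03, 3.03], [-0.79, 2.21], [0.23, 2.52], [-1.04, 4.18], [0, 3.07], [-2.55, 2.55]. Speed limits (rad/s): [2.22, 2.22, 2.57, 3.14, 3.14, 3.14].

INTERFACE

Orientations are given as [roll, pitch, yaw] about the fixed x, y, z axes, in that order (R = Rz(yaw) Ry(pitch) Rx(roll)).
In Python, from station import ctrl gives the robot as it stands. The module is installed in compiled form; this text tells all that it offers.
- The arm moves only by the tool move_arm, never from a script. Its argument "targets" is a list of rows, each a list of 7 numbers: the opening, from -1 (shut) to 1 (fully open), then the shift along the tool's x, y, z in units of 50 mm (1.0 is 50 mm), then the turn, a rotation vector about the tool's x, y, z in rad. A call has 1 to 12 rows; each row is the pose to reach, as a shift and turn from the pose commanded when the call began, along the tool's axes at that moment; what a row does not reach only later rows make up. A row lasts 1/10 s, in which the tool goes at most 50 mm and 8.59 degrees, less where a joint would pass 70% of its speed; a pose out of reach is approached as far as the arm can. A call with a gripper value outside its range is refused whole. The fingers move at their own pace and stop on an object; "grip_force" is the grip in N (left out, the last holds). Time passes only in rows, so rows that repeat a pose let the fingers close. It gives the time, the measured TCP pose, the force, the opening and the grip force at its end, in the units of the state.
- ctrl.get_obs(): the state, without advancing time (a new reading comes with each control period).
- ctrl.camera(name): name is "scene" or "top" or "wrist"; returns (picture, depth): 480x640x3 uint8, red, green, blue; 480x640 float32, m along the optical axis (not along the pixel's ray), 0 where there is no reading.
- ctrl.camera_params(name): a dict with "intrinsics" (3x3 intrinsics, pixels), "rvec" (rotation vector, rad) and "tvec" (3), from world to camera coordinates, as OpenCV has them; the wrist camera has in their place "T_tool_cam" (4x4, takes a point from camera to tool coordinates, whose origin is the TCP and whose axes are the flange's). Camera axes: x right, y down, z forward; pixel columns grow to the right and rows downward; lengths in m; the calibration is good to about 2 mm. The wrist camera is an equidistant fisheye: a pixel r from the principal point sees the ray r / f radians off the axis. A picture is of the moment at which its call begins: read the wrist's pose just before it. camera_params takes no time and is no camera call.
- ctrl.hand_in(): hands the job in; it is judged then, once.
Trained networks look in the newest picture that a camera, given by its name, has taken for a name from the list of things; names that differ only in an ending like _2 or _b are one class to them, and where a whole thing is asked for, a point or a joint stands for the part that bears it (a point fixed in the world has none). Each returns a list of dicts, best first, with "score" (0 to 1); they miss things now and then, are a little off and sometimes report something else, mostly with a low value. They report only what shows in the picture. A call takes as long as a camera call. They do not tell look-alikes from the thing itself.
- ctrl.cut_out(camera, target): "region" (480x640 bool, what is visible of it) and "point" ([column, row] in pixels, amid what is visible of it).
- ctrl.tip_of(camera, target): "point" ([column, row] in pixels: a listed point, or the origin of a listed thing).
The state is a dict: "time_s": time; "qpos": joint angles; "joint_vel": joint speeds; "tau": joint torques, N m; "ee_pos": TCP position; "eef_rot": TCP orientation; "force": force on the tool from outside, world axes, zero at the start; "moment": the same for the moment, N m; "grip_width": finger opening in m; "grip_force": force on a finger pad.
Only numpy, scipy, OpenCV 4.12 (cv2) and the standard library are available. Lean on these libraries where they do the work, as an engineer would, in place of code of your own. Each camera call takes 0.05 s, during which the arm holds its last target. There are 200 camera calls.

## Working session

There is one attempt and no reset: what is moved stays moved. The work goes in short steps, Python scripts to look and compute and a tool call to move; the robot and the scene stay as the last step left them, time stands still between calls to the robot, and variables do not carry over. Pictures are saved under pics/ and viewed, at most 10 in all, crops included, and the job is handed in when it is done.

Besides the shell and the picture viewer there is one more tool, called after ">>>" as name(argument=value, ...), one argument or row to a line, values as JSON. move_arm: Moves the arm, as the interface text tells. Its arguments: {"type":"object","properties":{"targets":{"type":"array"},"grip_force":{"type":"number"}},"required":["targets"]}

```bash
mkdir -p pics; cat > h.py <<'E'
import numpy as np, cv2
from station import ctrl
from scipy.spatial.transform import Rotation as R
def cam(n):
    p=ctrl.camera_params(n); K=np.array(p["intrinsics"]); Rm=cv2.Rodrigues(np.array(p["rvec"],float))[0]; t=np.array(p["tvec"],float).ravel()
    return K,Rm,t
def ray(n,uv):
    K,Rm,t=cam(n); d=Rm.T@np.linalg.solve(K,[uv[0],uv[1],1.0]); return -Rm.T@t,d
def atz(n,uv,z):
    c,d=ray(n,uv); return c+d*(z-c[2])/d[2]
def cloud(n,dep):
    K,Rm,t=cam(n); v,u=np.indices(dep.shape); P=np.stack([(u-K[0,2])/K[0,0]*dep,(v-K[1,2])/K[1,1]*dep,dep],-1)
    return (P-t)@Rm
def save(n,img): cv2.imwrite("pics/"+n+".png",img[:,:,::-1])
E
python3 - <<'E'
from h import *
np.set_printoptions(precision=4,suppress=True)
o=ctrl.get_obs();print(o["ee_pos"],o["eef_rot"],o["grip_width"],o["force"])
im=[]
for n in("scene","top"):
    p,d=ctrl.camera(n);im.append(p);np.savez(n,p=p,d=d);W=cloud(n,d)
    print(n,-cam(n)[1].T@cam(n)[2])
    for t in("gauge_grip","collar","rest","housing","grease_tin","bearing","tape_electrical"):
        for r in ctrl.cut_out(n,t)[:4]:
            g=W[r["region"]&(d>0)]; print(t,round(r["score"],2),np.round(r["point"]),np.median(g,0),g.min(0),g.max(0))
    for t in("gauge_grip","collar_face","bore_mouth","rest_mouth"):
        for r in ctrl.tip_of(n,t)[:3]:
            u,v=np.round(r["point"]).astype(int); print("tip",t,round(r["score"],2),r["point"],W[v,u])
save("both",cv2.resize(np.vstack(im),(450,600)) if 0 else np.vstack([im[0][:300] if 0 else cv2.resize(im[0],(400,300)),cv2.resize(im[1],(400,300))]))
save("scene1",im[0]);save("top1",im[1])
E
```

```text
[0.1343 0.5331 0.2189] [-3.1405 -0.0001  2.8948] 0.09364839543742438 [ 0.3526  0.1703 -0.1516]
scene [0.6368 0.759  0.975 ]
gauge_grip 0.89 [313. 207.] [ 0.506  -0.1526  0.1256] [ 0.4793 -0.2824  0.0007] [ 0.5181 -0.141   0.1738]
collar 0.67 [317. 225.] [ 0.5057 -0.1533  0.0608] [ 0.4877 -0.1834  0.042 ] [ 0.519  -0.141   0.0724]
rest 0.88 [441. 368.] [0.345  0.2194 0.045 ] [ 0.2842  0.1237 -0.0031] [0.3818 0.2622 0.0522]
rest 0.72 [316. 239.] [ 0.5099 -0.1361  0.0439] [ 0.4465 -0.26   -0.0033] [ 0.555  -0.0979  0.0657]
rest 0.68 [377. 219.] [ 0.3683 -0.1739  0.0444] [ 0.3096 -0.2951 -0.0026] [ 0.4079 -0.0185  0.1639]
rest 0.58 [360. 174.] [ 0.3679 -0.3271  0.0439] [ 0.3074 -0.485  -0.0198] [ 0.4083 -0.2903  0.0547]
housing 0.55 [350. 343.] [0.4986 0.1591 0.0877] [ 0.4275  0.0078 -0.0045] [0.5472 0.2001 0.1069]
grease_tin 0.67 [277. 300.] [0.6048 0.0094 0.0455] [ 0.5698 -0.0406 -0.    ] [0.6387 0.0324 0.0524]
bearing 0.52 [336. 293.] [ 0.4944 -0.0057  0.0117] [ 0.475  -0.0265 -0.0003] [0.5135 0.0129 0.0187]
bearing 0.24 [235. 336.] [0.6918 0.0706 0.0178] [ 0.6644  0.0261 -0.0022] [0.
[... 1042 characters left out ...]
8] [0.5523 0.1989 0.1082]
grease_tin 0.91 [311. 223.] [ 0.5967 -0.0035  0.0456] [ 0.5658 -0.0355 -0.0037] [0.6447 0.0326 0.0545]
bearing 0.53 [311. 264.] [ 0.4929 -0.0072  0.0123] [ 0.4719 -0.0235  0.0011] [0.5099 0.011  0.0175]
tape_electrical 0.81 [285. 188.] [0.6882 0.0698 0.0178] [ 0.6607  0.0439 -0.0021] [0.7142 0.0954 0.0242]
tip gauge_grip 0.69 [372.8, 253.5] [ 0.4993 -0.1538  0.1705]
tip collar_face 0.61 [367.9, 258.2] [ 0.5068 -0.1511  0.0584]
tip bore_mouth 0.35 [287.4, 194.8] [ 0.6873  0.0644 -0.0033]
tip rest_mouth 0.97 [227.2, 322.9] [ 0.3153 -0.0506  1.3205]
tip rest_mouth 0.75 [443.7, 312.2] [ 0.3734 -0.3437  0.0441]
tip rest_mouth 0.68 [368.4, 261.2] [ 0.498  -0.1505  0.0657]
```

View pics/scene1.png

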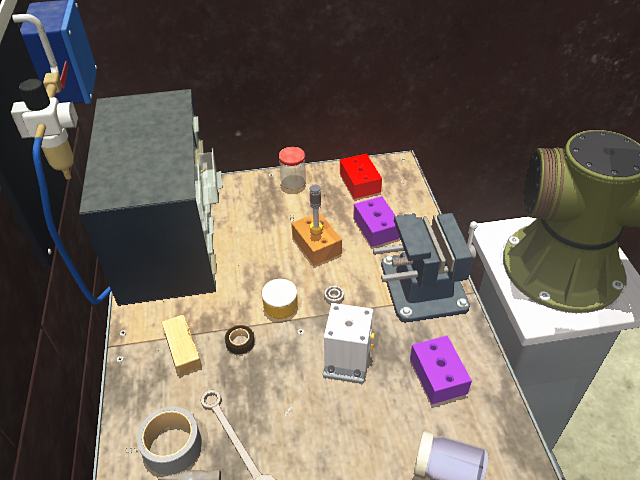

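```bash
python3 - <<'E'
from h import *
z=np.load("scene.npz");t=np.load("top.npz")
a=cv2.resize(z["p"][150:270,240:400],(800,600)); b=t["p"][150:370,180:480]
save("crop1",np.hstack([cv2.resize(z["p"][140:290,270:400],(390,450)),cv2.resize(t["p"][170:340,230:385],(410,450))]))
for n,q in(("scene",z),("top",t)):
    W=cloud(n,q["d"])
    for nm,m in(("griptop",(abs(W[...,0]-.505)<.04)&(abs(W[...,1]+.15)<.04)&(W[...,2]>.155)),
                ("resttop",(abs(W[...,0]-.50)<.06)&(abs(W[...,1]+.15)<.08)&(abs(W[...,2]-.045)<.004)),
                ("houstop",(abs(W[...,0]-.49)<.08)&(abs(W[...,1]-.125)<.08)&(abs(W[...,2]-.1)<.006)),):
        g=W[m];print(n,nm,len(g),np.round(np.median(g,0),4),np.round(g.min(0),4),np.round(g.max(0),4))
        if "top" in nm: r=cv2.minAreaRect(g[:,:2].astype(np.float32));print(r)
E
```

```text
scene griptop 127 [ 0.5059 -0.1532  0.1677] [ 0.4943 -0.1715  0.1551] [ 0.5166 -0.1427  0.1738]
((0.5051225423812866, -0.15603022277355194), (0.022419610992074013, 0.02421170100569725), 24.94306182861328)
scene resttop 869 [ 0.5092 -0.147   0.046 ] [ 0.4567 -0.2138  0.041 ] [ 0.5546 -0.0985  0.049 ]
((0.505265474319458, -0.1588181108236313), (0.07190430909395218, 0.10737323015928268), 19.175851821899414)
scene houstop 1576 [0.4941 0.1356 0.101 ] [0.4455 0.0833 0.0941] [0.5413 0.183  0.1058]
((0.49335387349128723, 0.13146020472049713), (0.08199802041053772, 0.07644298672676086), 69.4294662475586)
top griptop 85 [ 0.5    -0.156   0.1687] [ 0.4905 -0.1662  0.1559] [ 0.5121 -0.145   0.1758]
((0.5011961460113525, -0.15533989667892456), (0.02186114341020584, 0.020877322182059288), 4.358107089996338)
top resttop 755 [ 0.4983 -0.1497  0.0452] [ 0.4519 -0.2138  0.041 ] [ 0.5505 -0.0983  0.049 ]
((0.5019142627716064, -0.15610000491142273), (0.07027139514684677, 0.1006411463022232), 20.04846954345703)
top houstop 927 [0.4895 0.135  0.1004] [0.4433 0.0881 0.0941] [0.5371 0.1828 0.1058]
((0.48981282114982605, 0.13432705402374268), (0.07718880474567413, 0.07598213106393814), 69.38045501708984)
```

View pics/crop1.png

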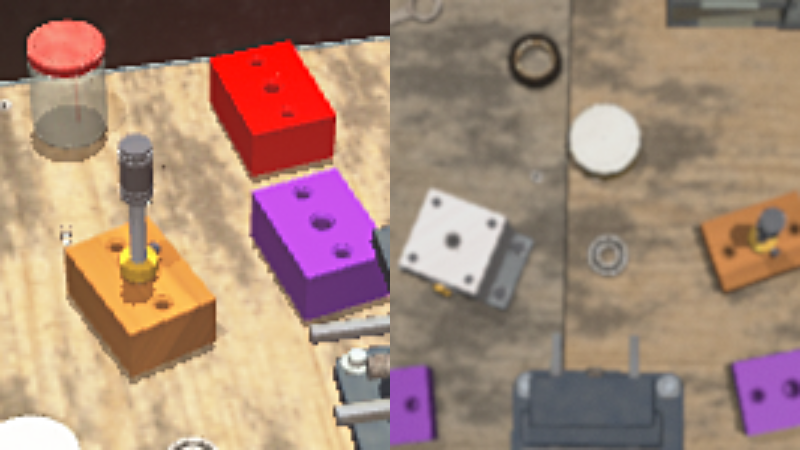

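The orange rest at scene (316,239) holds the gauge and matches the plain wooden rest. The purple ones at (377,219) and (441,368) and the red one at (360,174) are look-alikes. The crop confirms this. The housing is the white block at (350,343), with its bore mouth at (350,323). I'm moving above the gauge.

>>> move_arm(
  targets=[
    [1,-0.4,-0.45,-0.3,0,0,0],
    [1,-1.0,-1.1,-0.6,0,0,0],
    [1,-1.7,-1.8,-0.6,0,0,0],
    [1,-2.3,-2.55,-0.6,0,0,0],
    [1,-3.0,-3.3,-0.6,0,0,0],
    [1,-3.6,-4.0,-0.6,0,0,0],
    [1,-4.3,-4.7,-0.6,0,0,0],
    [1,-5.0,-5.45,-0.6,0,0,0],
    [1,-5.6,-6.2,-0.6,0,0,0],
    [1,-6.3,-6.9,-0.6,0,0,0],
    [1,-7.0,-7.7,-0.6,0,0,0],
    [1,-7.6,-8.35,-0.6,0,0,0],
  ],
)

```text
time_s: 2.4
ee_pos: [0.4014, 0.0334, 0.2498]
eef_rot: [3.141, 0.001, 2.894]
force: [0.6, 0.8, 0.5]
grip_width: 0.0939
grip_force: 0.0
```

```bash
cat >> h.py <<'E'
def look(name=None):
    o=ctrl.get_obs(); p,d=ctrl.camera("wrist"); q=ctrl.camera_params("wrist")
    if name: save(name,p)
    return o,p,d,q
def tool(o): return R.from_euler("xyz",o["eef_rot"]).as_matrix(),np.array(o["ee_pos"])
def watz(o,q,uv,z):
    K=np.array(q["intrinsics"]);T=np.array(q["T_tool_cam"]);v=np.array([(uv[0]-K[0,2])/K[0,0],(uv[1]-K[1,2])/K[1,1]]);th=np.hypot(*v)
    d=np.r_[v/th*np.sin(th),np.cos(th)];Rt,p=tool(o);d=Rt@T[:3,:3]@d;c=Rt@T[:3,3]+p
    return c+d*(z-c[2])/d[2]
def proj(o,q,P):
    K=np.array(q["intrinsics"]);T=np.array(q["T_tool_cam"]);Rt,p=tool(o);x=T[:3,:3].T@(Rt.T@(np.array(P)-p)-T[:3,3])
    th=np.arctan2(np.hypot(x[0],x[1]),x[2]);u=x[:2]/np.hypot(x[0],x[1])*th
    return np.array([K[0,0]*u[0]+K[0,2],K[1,1]*u[1]+K[1,2]])
E
python3 - <<'E'
from h import *
o=ctrl.get_obs();print(o["time_s"],o["ee_pos"],o["eef_rot"],np.round(o["qpos"],3))
q=ctrl.camera_params("wrist");print(q)
E
```

```text
2.4 [0.40139056 0.0334102  0.24978703] [3.14134708e+00 9.16628068e-04 2.89432272e+00] [-0.008 -0.063  1.855  0.     1.349 -1.331]
{'intrinsics': array([[371.64829954,   0.        , 320.81237691],
       [  0.        , 371.64829954, 239.97649126],
       [  0.        ,   0.        ,   1.        ]]), 'T_tool_cam': array([[-5.89409038e-04, -9.69993948e-01, -2.43128349e-01,
         6.98644094e-02],
       [ 9.99999677e-01, -7.04383626e-04,  3.85964889e-04,
         3.37957842e-04],
       [-5.45639234e-04, -2.43128043e-01,  9.69994050e-01,
        -1.65286760e-01],
       [ 0.00000000e+00,  0.00000000e+00,  0.00000000e+00,
         1.00000000e+00]])}
```

>>> move_arm(
  targets=[
    [1,-0.6,-0.7,0,0,0,0],
    [1,-1.2,-1.3,0,0,0,0],
    [1,-1.8,-2.0,0,0,0,0],
    [1,-2.4,-2.6,0,0,0,0],
    [1,-2.75,-3.0,0,0,0,0],
    [1,-2.9,-3.18,0,0,0,0],
    [1,-2.9,-3.18,0,0,0,0],
    [1,-2.9,-3.18,0,0,0,0],
  ],
)

```text
time_s: 3.2
ee_pos: [0.5023, -0.1531, 0.2495]
eef_rot: [3.141, -0.0, 2.895]
force: [1.1, -0.0, 0.8]
grip_width: 0.0939
grip_force: 0.0
```

```bash
python3 - <<'E'
from h import *
np.set_printoptions(precision=4,suppress=True)
o,p,d,q=look("w1");print(o["time_s"],o["ee_pos"],o["eef_rot"])
for t in("gauge_grip","rest","collar"):
    for r in ctrl.cut_out("wrist",t)[:2]:
        v,u=np.nonzero(r["region"]);print(t,r["score"],r["point"],u.min(),u.max(),v.min(),v.max())
for t,z in(("gauge_grip",.147),("rest_mouth",.045),("collar_face",.05)):
    for r in ctrl.tip_of("wrist",t)[:2]: print(t,r["score"],r["point"],watz(o,q,r["point"],z))
for P in([.503,-.156,.169],[.503,-.156,.045]):print(proj(o,q,P))
E
```

```text
3.2 [ 0.5023 -0.1531  0.2495] [ 3.1414 -0.0001  2.8952]
gauge_grip 0.56 [317.1, 239.2] 297 331 209 270
rest 0.96 [323.5, 211.2] 259 376 163 273
rest 0.93 [256.6, 93.2] 199 315 42 145
collar 0.95 [314.4, 218.0] 298 331 209 230
gauge_grip 0.64 [314.3, 248.0] [ 0.5045 -0.1582  0.147 ]
gauge_grip 0.26 [540.4, 153.9] [0.4736 0.0376 0.147 ]
rest_mouth 0.81 [119.8, 145.4] [ 0.368  -0.3444  0.045 ]
rest_mouth 0.75 [583.6, 24.8] [0.3424 0.2151 0.045 ]
collar_face 0.6 [316.7, 224.1] [ 0.5064 -0.1578  0.05  ]
[316.2856 253.6168]
[317.6466 219.4988]
```

View pics/w1.png

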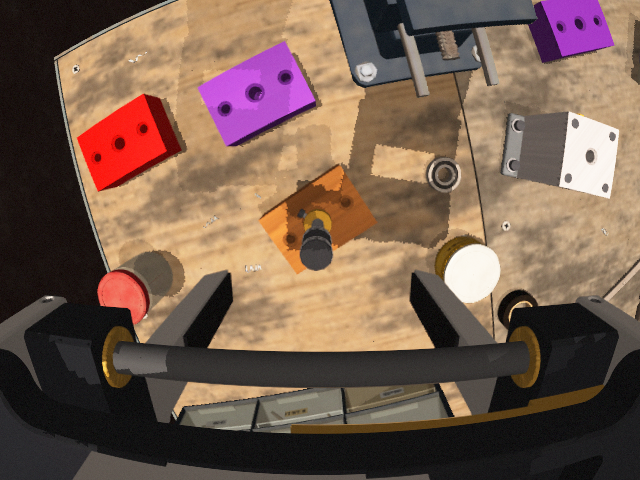

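The grip stands at (317,252), just left of the centre line between the fingers. The orange rest is at (320,215), the bearing at (444,174) and the bore at (590,156). I'll refine the grip centre before descending.

```bash
python3 - <<'E'
from h import *
np.set_printoptions(precision=4,suppress=True)
o=ctrl.get_obs();q=ctrl.camera_params("wrist")
p=cv2.imread("pics/w1.png");g=cv2.cvtColor(p,cv2.COLOR_BGR2GRAY)
h=cv2.cvtColor(p,cv2.COLOR_BGR2HSV);m=((h[...,1]<90)&(g<110)).astype(np.uint8);m[:225]=0;m[285:]=0;m[:,:280]=0;m[:,350:]=0
n,l,s,c=cv2.connectedComponentsWithStats(m);k=1+s[1:,4].argmax();print(s[k],c[k])
for v in range(228,276,4):
    u=np.nonzero(l[v]==k)[0]; print(v,u.min() if len(u) else 0,u.max() if len(u) else 0,end="; ")
best=None
for x in np.arange(.498,.511,.001):
  for y in np.arange(-.164,-.15,.001):
    a=np.arange(0,6.28,.2);pts=np.array([proj(o,q,[x+.0115*np.cos(t),y+.0115*np.sin(t),z]) for z in(.121,.169) for t in a])
    hull=cv2.convexHull(pts.astype(np.float32));M=np.zeros_like(m);cv2.fillConvexPoly(M,np.round(hull).astype(int),1)
    L=(l==k);i=(M&L).sum()/(M|L).sum()
    if best is None or i>best[0]:best=(i,x,y)
print(best)
Rt,P=tool(o);print(Rt.T@(np.array([best[1],best[2],.142])-P)/.05)
# bore rough
for r in ctrl.tip_of("wrist","bore_mouth")[:2]:print(r,watz(o,q,r["point"],.1))
E
```

```text
[ 300  225   33   46 1165] [315.9914 247.9691]
228 310 323; 232 305 328; 236 303 329; 240 302 330; 244 302 330; 248 301 331; 252 300 331; 256 300 331; 260 302 330; 264 304 328; 268 308 323; 272 0 0; (np.float64(0.9024012393493416), np.float64(0.504), np.float64(-0.157))
[-0.0442 -0.0603  2.1537]
{'point': [589.2, 153.5], 'score': 0.77} [0.4903 0.1318 0.1   ]
```

>>> move_arm(
  targets=[
    [1,-0.04,-0.06,0.4,0,0,0],
    [1,-0.04,-0.06,1.0,0,0,0],
    [1,-0.04,-0.06,1.5,0,0,0],
    [1,-0.04,-0.06,1.9,0,0,0],
    [1,-0.04,-0.06,2.15,0,0,0],
    [1,-0.04,-0.06,2.15,0,0,0],
    [1,-0.04,-0.06,2.15,0,0,0],
  ],
)

```text
time_s: 4.3
ee_pos: [0.5042, -0.1575, 0.1427]
eef_rot: [-3.141, 0.001, 2.895]
force: [-0.3, 0.6, -0.2]
grip_width: 0.0938
grip_force: 0.0
```

>>> move_arm(
  targets=[
    [-0.2,0,0,0,0,0,0],
    [-0.4,0,0,0,0,0,0],
    [-0.45,0,0,0,0,0,0],
    [-0.5,0,0,0,0,0,0],
    [-0.55,0,0,0,0,0,0],
    [-0.6,0,0,0,0,0,0],
    [-1,0,0,0,0,0,0],
    [-1,0,0,0,0,0,0],
  ],
  grip_force=8,
)

```text
time_s: 5.1
ee_pos: [0.5038, -0.1573, 0.1419]
eef_rot: [3.142, -0.0, 2.895]
force: [0.3, 0.6, 0.2]
grip_width: 0.0336
grip_force: 0.0
```

>>> move_arm(
  targets=[
    [-1,0,0,0,0,0,0],
    [-1,0,0,0,0,0,0],
    [-1,0,0,0,0,0,0],
    [-1,0,0,0,0,0,0],
  ],
)

```text
time_s: 5.5
ee_pos: [0.5038, -0.1573, 0.1419]
eef_rot: [3.141, -0.0, 2.895]
force: [0.3, 0.8, 0.3]
grip_width: 0.023
grip_force: 8.0
```

>>> move_arm(
  targets=[
    [-1,0,0,0,0,0,0],
    [-1,0,0,0,0,0,0],
    [-1,0,0,-0.05,0,0,0],
    [-1,0,0,-0.2,0,0,0],
    [-1,0,0,-0.5,0,0,0],
    [-1,0,0,-0.9,0,0,0],
    [-1,0,0,-1.3,0,0,0],
    [-1,0,0,-1.8,0,0,0],
    [-1,0,0,-2.3,0,0,0],
    [-1,0,0,-2.6,0,0,0],
    [-1,0,0,-2.7,0,0,0],
    [-1,0,0,-2.7,0,0,0],
  ],
  grip_force=40,
)

```text
time_s: 6.7
ee_pos: [0.5038, -0.1574, 0.2773]
eef_rot: [-3.141, 0.001, 2.895]
force: [0.3, 0.2, -2.7]
grip_width: 0.0224
grip_force: 40.0
```

```bash
python3 - <<'E'
from h import *
np.set_printoptions(precision=4,suppress=True)
o=ctrl.get_obs();print(o["ee_pos"],o["force"],o["moment"])
Rt,P=tool(o);print(Rt.T@(np.array([.490,.1325,P[2]])-P)/.05)
E
```

```text
[ 0.5038 -0.1574  0.2773] [ 0.2583  0.2167 -2.7037] [0.0218 0.0136 0.0021]
[ 1.6847  5.5548 -0.0021]
```

>>> move_arm(
  targets=[
    [-1,0.1,0.4,0,0,0,0],
    [-1,0.25,1.1,0,0,0,0],
    [-1,0.4,1.9,0,0,0,0],
    [-1,0.55,2.7,0,0,0,0],
    [-1,0.7,3.5,0,0,0,0],
    [-1,0.85,4.3,0,0,0,0],
    [-1,1.0,5.0,0,0,0,0],
    [-1,1.08,5.4,0,0,0,0],
    [-1,1.08,5.55,0,0,0,0],
    [-1,1.08,5.55,0,0,0,0],
    [-1,1.08,5.55,0,0,0,0],
  ],
)

```text
time_s: 7.8
ee_pos: [0.5192, 0.1241, 0.2765]
eef_rot: [-3.141, -0.001, 2.894]
force: [0.1, -0.1, -3.0]
grip_width: 0.0221
grip_force: 40.0
```

```bash
python3 - <<'E'
from h import *
np.set_printoptions(precision=4,suppress=True)
o,p,d,q=look();print(o["time_s"],o["ee_pos"],o["eef_rot"])
for r in ctrl.tip_of("wrist","bore_mouth")[:2]:print(r,watz(o,q,r["point"],.1))
for r in ctrl.tip_of("wrist","gauge_foot")[:2]:print("foot",r,watz(o,q,r["point"],o["ee_pos"][2]-.133))
print("expected foot",proj(o,q,[o["ee_pos"][0],o["ee_pos"][1],o["ee_pos"][2]-.133]))
b=proj(o,q,[.490,.1325,.1]);print(b);u,v=np.round(b).astype(int)
save("w2",p)
c=p[v-75:v+75,u-100:u+100];print("crop origin",u-100,v-75);save("w2c",cv2.resize(c,(800,600),interpolation=cv2.INTER_CUBIC))
E
```

```text
7.8 [0.5192 0.1241 0.2765] [-3.141  -0.0007  2.8942]
{'point': [322.3, 192.4], 'score': 0.91} [0.4909 0.133  0.1   ]
expected foot [320.3435 234.3173]
[321.4809 191.5546]
crop origin 221 117
```

View pics/w2c.png

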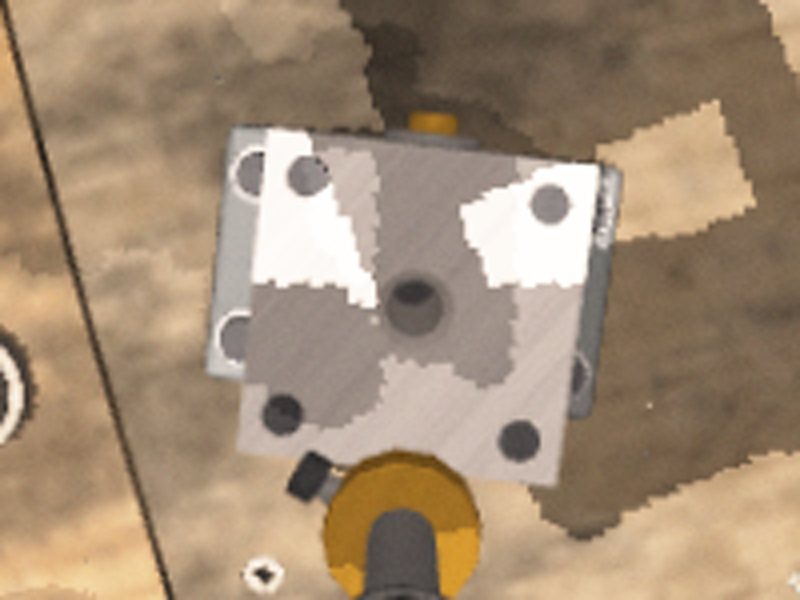

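The bore shows at crop (415,306), which is image (324.5,193). The collar top is centred near crop (402,530), image (321.3,249.3).

```bash
python3 - <<'E'
from h import *
np.set_printoptions(precision=4,suppress=True)
o=ctrl.get_obs();q=ctrl.camera_params("wrist");P=np.array(o["ee_pos"])
print(watz(o,q,(324.4,193),.1))
g=cv2.imread("pics/w2.png");h=cv2.cvtColor(g,cv2.COLOR_BGR2HSV)
m=((h[...,0]>15)&(h[...,0]<28)&(h[...,1]>190)&(h[...,2]>110)).astype(np.uint8);m[:225]=0;m[275:]=0;m[:,:295]=0;m[:,350:]=0
n,l,s,c=cv2.connectedComponentsWithStats(m);k=1+s[1:,4].argmax();print(s[k],c[k])
for v in range(230,266,4):
    u=np.nonzero(l[v]==k)[0]; print(v,u.min() if len(u) else 0,u.max() if len(u) else 0,end="; ")
F=P[2]-.133
for off in(.037,.040,.043,):
  a=np.arange(0,6.28,.1);pts=np.array([proj(o,q,[P[0]+.014*np.cos(t),P[1]+.014*np.sin(t),F+off+z]) for z in(0,.012) for t in a]);print(off,pts.min(0),pts.max(0))
top=cv2.Canny(cv2.cvtColor(g,cv2.COLOR_BGR2GRAY),50,100)
E
```

```text
[0.4922 0.1347 0.1   ]
[302 231  38  35 671] [321.0268 246.1386]
230 0 0; 234 313 330; 238 307 335; 242 304 338; 246 303 339; 250 302 339; 254 303 339; 258 303 338; 262 306 335; 0.037 [300.1548 226.9908] [340.2824 269.3059]
0.04 [299.9229 227.8729] [340.5036 270.6721]
0.043 [299.6858 228.7747] [340.7298 272.0685]
```

>>> move_arm(
  targets=[
    [-1,0.2,0.03,0,0,0,0],
    [-1,0.45,0.06,0,0,0,0],
    [-1,0.58,0.065,0,0,0,0],
    [-1,0.58,0.065,0.3,0,0,0],
    [-1,0.58,0.065,0.6,0,0,0],
    [-1,0.58,0.065,0.72,0,0,0],
    [-1,0.58,0.065,0.72,0,0,0],
    [-1,0.58,0.065,0.72,0,0,0],
  ],
)

```text
time_s: 8.75
ee_pos: [0.492, 0.1353, 0.2416]
eef_rot: [3.141, 0.001, 2.895]
force: [0.1, -0.1, -3.2]
grip_width: 0.0224
grip_force: 40.0
```

```bash
python3 - <<'E'
from h import *
o,p,d,q=look();print(o["ee_pos"],o["force"],o["moment"])
P=o["ee_pos"];u,v=np.round(proj(o,q,[P[0],P[1],.1])).astype(int);print(u-80,v-60)
save("w3c",cv2.resize(p[v-60:v+60,u-80:u+80],(800,600),interpolation=cv2.INTER_CUBIC))
E
```

```text
[0.49198494 0.13526374 0.24162905] [ 0.05526822 -0.13833759 -3.19161896] [-0.07785485 -0.06149923 -0.03514801]
240 172
```

View pics/w3c.png

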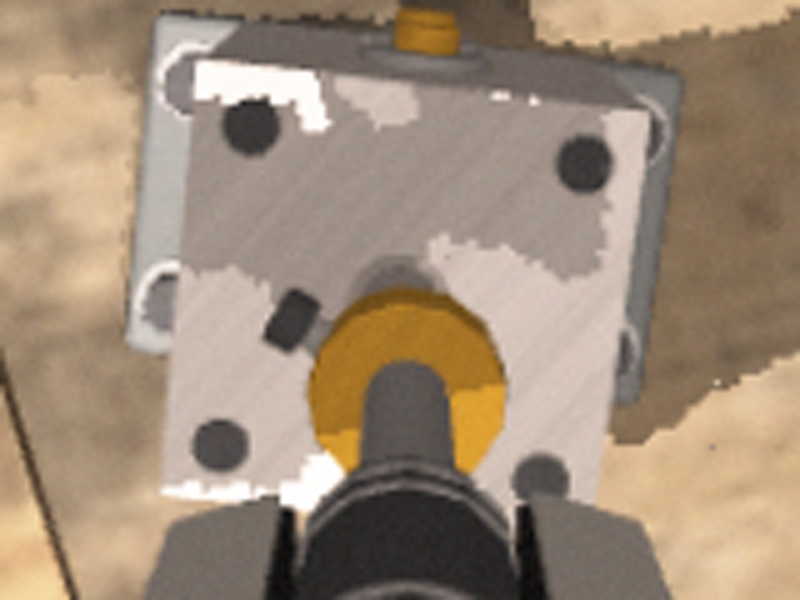

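The bore ring is centred near crop column 399 and the collar near 407, so the rod is about 1 mm to the right. I'll correct that and start down.

>>> move_arm(
  targets=[
    [-1,0,-0.017,0,0,0,0],
    [-1,0,-0.017,0.06,0,0,0],
    [-1,0,-0.017,0.12,0,0,0],
    [-1,0,-0.017,0.18,0,0,0],
    [-1,0,-0.017,0.24,0,0,0],
    [-1,0,-0.017,0.3,0,0,0],
    [-1,0,-0.017,0.36,0,0,0],
  ],
)

```text
time_s: 9.5
ee_pos: [0.4917, 0.1343, 0.2226]
eef_rot: [-3.142, -0.0, 2.895]
force: [-0.5, -1.0, -2.0]
grip_width: 0.0227
grip_force: 40.0
```

>>> move_arm(
  targets=[
    [-1,0,0,0.05,0,0,0],
    [-1,0,0,0.1,0,0,0],
    [-1,0,0,0.15,0,0,0],
    [-1,0,0,0.2,0,0,0],
    [-1,0,0,0.25,0,0,0],
    [-1,0,0,0.3,0,0,0],
    [-1,0,0,0.35,0,0,0],
  ],
)

```text
time_s: 10.2
ee_pos: [0.4917, 0.1343, 0.2052]
eef_rot: [-3.142, 0.0, 2.895]
force: [0.3, -1.1, -1.9]
grip_width: 0.0225
grip_force: 40.0
```

>>> move_arm(
  targets=[
    [-1,0,0,0.04,0,0,0],
    [-1,0,0,0.08,0,0,0],
    [-1,0,0,0.12,0,0,0],
    [-1,0,0,0.16,0,0,0],
    [-1,0,0,0.2,0,0,0],
    [-1,0,0,0.24,0,0,0],
    [-1,0,0,0.28,0,0,0],
    [-1,0,0,0.32,0,0,0],
    [-1,0,0,0.36,0,0,0],
    [-1,0,0,0.39,0,0,0],
  ],
)

```text
time_s: 11.2
ee_pos: [0.4918, 0.1344, 0.186]
eef_rot: [3.141, 0.0, 2.895]
force: [-0.5, -1.0, 3.8]
grip_width: 0.0224
grip_force: 40.0
```

>>> move_arm(
  targets=[
    [-1,0,0,0.02,0,0,0],
    [-1,0,0,0.04,0,0,0],
  ],
)

```text
time_s: 11.4
ee_pos: [0.4918, 0.1344, 0.184]
eef_rot: [3.141, 0.0, 2.895]
force: [0.5, -0.8, 2.7]
grip_width: 0.0226
grip_force: 40.0
```

>>> move_arm(
  targets=[
    [-1,0,0,0.02,0,0,0],
    [-1,0,0,0.04,0,0,0],
  ],
)

```text
time_s: 11.6
ee_pos: [0.4918, 0.1344, 0.1819]
eef_rot: [3.141, 0.0, 2.895]
force: [-0.3, -0.4, 3.0]
grip_width: 0.0223
grip_force: 40.0
```

>>> move_arm(
  targets=[
    [-1,0,0,0.02,0,0,0],
    [-1,0,0,0.04,0,0,0],
  ],
)

```text
time_s: 11.8
ee_pos: [0.4918, 0.1344, 0.1799]
eef_rot: [3.142, 0.0, 2.895]
force: [0.4, 0.1, 2.7]
grip_width: 0.0224
grip_force: 40.0
```

>>> move_arm(
  targets=[
    [-1,0,0,0.02,0,0,0],
    [-1,0,0,0.04,0,0,0],
  ],
)

```text
time_s: 12.0
ee_pos: [0.4918, 0.1343, 0.1779]
eef_rot: [3.142, 0.0, 2.895]
force: [0.9, 0.1, 3.4]
grip_width: 0.0226
grip_force: 40.0
```

>>> move_arm(
  targets=[
    [-1,0,0,0.02,0,0,0],
    [-1,0,0,0.04,0,0,0],
  ],
)

```text
time_s: 12.2
ee_pos: [0.4918, 0.1343, 0.1759]
eef_rot: [3.142, 0.0, 2.895]
force: [0.3, 0.2, 3.7]
grip_width: 0.022
grip_force: 40.0
```

>>> move_arm(
  targets=[
    [-1,0,0,0.02,0,0,0],
    [-1,0,0,0.04,0,0,0],
  ],
)

```text
time_s: 12.4
ee_pos: [0.4918, 0.1344, 0.1739]
eef_rot: [3.142, 0.0, 2.895]
force: [1.3, 0.8, 2.8]
grip_width: 0.0224
grip_force: 40.0
```

>>> move_arm(
  targets=[
    [-1,0,0,0.02,0,0,0],
    [-1,0,0,0.04,0,0,0],
  ],
)

```text
time_s: 12.6
ee_pos: [0.4917, 0.1343, 0.1719]
eef_rot: [3.142, 0.0, 2.895]
force: [0.2, 0.7, 3.4]
grip_width: 0.0226
grip_force: 40.0
```

>>> move_arm(
  targets=[
    [-1,0,0,0.02,0,0,0],
    [-1,0,0,0.04,0,0,0],
  ],
)

```text
time_s: 12.8
ee_pos: [0.4917, 0.1343, 0.1699]
eef_rot: [3.142, 0.0, 2.895]
force: [0.0, -0.4, 2.5]
grip_width: 0.0221
grip_force: 40.0
```

>>> move_arm(
  targets=[
    [-1,0,0,0.02,0,0,0],
    [-1,0,0,0.04,0,0,0],
  ],
)

```text
time_s: 13.0
ee_pos: [0.4919, 0.1343, 0.1683]
eef_rot: [3.141, 0.001, 2.895]
force: [-1.7, -1.0, 11.8]
grip_width: 0.0223
grip_force: 40.0
```

Firm stop felt, at about 15 N push. I'll press very slightly more and dwell.

>>> move_arm(
  targets=[
    [-1,0,0,0.004,0,0,0],
    [-1,0,0,0.004,0,0,0],
    [-1,0,0,0.004,0,0,0],
    [-1,0,0,0.004,0,0,0],
    [-1,0,0,0.004,0,0,0],
    [-1,0,0,0.004,0,0,0],
    [-1,0,0,0.004,0,0,0],
    [-1,0,0,0.004,0,0,0],
    [-1,0,0,0.004,0,0,0],
    [-1,0,0,0.004,0,0,0],
  ],
)

```text
time_s: 14.0
ee_pos: [0.4919, 0.1344, 0.1683]
eef_rot: [3.141, 0.001, 2.895]
force: [-1.2, -0.3, 8.9]
grip_width: 0.0225
grip_force: 40.0
```

>>> move_arm(
  targets=[
    [-1,0,0,0.006,0,0,0],
    [-1,0,0,0.01,0,0,0],
    [-1,0,0,0.01,0,0,0],
    [-1,0,0,0.01,0,0,0],
    [-1,0,0,0.01,0,0,0],
    [-1,0,0,0.01,0,0,0],
    [-1,0,0,0.01,0,0,0],
    [-1,0,0,0.01,0,0,0],
  ],
)

```text
time_s: 14.8
ee_pos: [0.4919, 0.1344, 0.1681]
eef_rot: [3.141, 0.001, 2.895]
force: [-2.2, -0.7, 12.4]
grip_width: 0.0224
grip_force: 40.0
```

>>> move_arm(
  targets=[
    [-1,0,0,0.01,0,0,0],
    [-1,0,0,-0.04,0,0,0],
    [-1,0,0,-0.14,0,0,0],
    [-1,0,0,-0.3,0,0,0],
    [-1,0,0,-0.5,0,0,0],
    [-1,0,0,-0.75,0,0,0],
    [-1,0,0,-1.0,0,0,0],
    [-1,0,0,-1.3,0,0,0],
    [-1,0,0,-1.6,0,0,0],
    [-1,0,0,-1.9,0,0,0],
    [-1,0,0,-2.15,0,0,0],
    [-1,0,0,-2.2,0,0,0],
  ],
)

```text
time_s: 16.0
ee_pos: [0.492, 0.1345, 0.2791]
eef_rot: [3.14, 0.002, 2.895]
force: [0.2, 0.8, -2.2]
grip_width: 0.0223
grip_force: 40.0
```

```bash
python3 - <<'E'
from h import *
np.set_printoptions(precision=4,suppress=True)
o,p,d,q=look("w4");print(o["time_s"],o["ee_pos"],o["force"],o["moment"])
Rt,P=tool(o);print(Rt.T@(np.array([.5038,-.1573,P[2]])-P)/.05)
s,_=ctrl.camera("scene")
save("w4c",np.hstack([cv2.resize(p[180:300,260:380],(400,400)),cv2.resize(s[210:330,300:420],(400,400),interpolation=cv2.INTER_CUBIC)]))
E
```

```text
16.0 [0.492  0.1345 0.2791] [ 0.1649  0.7906 -2.233 ] [ 0.0062 -0.0238 -0.0162]
[-1.654  -5.601  -0.0028]
```

View pics/w4c.png

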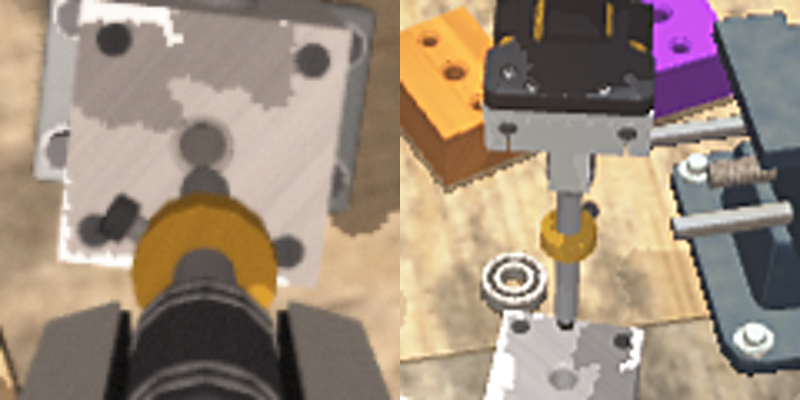

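The collar has moved up the rod (left crop (205,250), right crop (568,235)) and the gauge hangs straight. I'm returning to the pickup point.

>>> move_arm(
  targets=[
    [-1,-0.1,-0.4,0,0,0,0],
    [-1,-0.3,-1.1,0,0,0,0],
    [-1,-0.55,-1.9,0,0,0,0],
    [-1,-0.8,-2.7,0,0,0,0],
    [-1,-1.05,-3.5,0,0,0,0],
    [-1,-1.3,-4.3,0,0,0,0],
    [-1,-1.5,-5.0,0,0,0,0],
    [-1,-1.6,-5.4,0,0,0,0],
    [-1,-1.654,-5.6,0,0,0,0],
    [-1,-1.654,-5.6,0,0,0,0],
    [-1,-1.654,-5.6,0,0,0,0],
  ],
)

```text
time_s: 17.2
ee_pos: [0.5035, -0.1565, 0.277]
eef_rot: [3.141, -0.001, 2.895]
force: [0.2, 0.4, -2.3]
grip_width: 0.0227
grip_force: 40.0
```

>>> move_arm(
  targets=[
    [-1,0,0,0.2,0,0,0],
    [-1,0,0,0.6,0,0,0],
    [-1,0,0,1.0,0,0,0],
    [-1,0,0,1.3,0,0,0],
    [-1,0,0,1.5,0,0,0],
    [-1,0,0,1.6,0,0,0],
    [-1,0,0,1.6,0,0,0],
    [-1,0,0,1.6,0,0,0],
  ],
)

```text
time_s: 18.0
ee_pos: [0.5038, -0.1573, 0.1978]
eef_rot: [-3.141, 0.001, 2.895]
force: [0.0, -0.6, -3.8]
grip_width: 0.0224
grip_force: 40.0
```

```bash
python3 - <<'E'
from h import *
np.set_printoptions(precision=4,suppress=True)
o,p,d,q=look("w5");print(o["time_s"],o["ee_pos"],o["eef_rot"],o["force"])
Rt,P=tool(o);print(Rt.T@(np.array([.5038,-.1573,.1419])-P)/.05)
E
```

```text
18.0 [ 0.5038 -0.1573  0.1978] [-3.1415  0.0009  2.8951] [ 0.0191 -0.5539 -3.7568]
[0.0006 0.0006 1.1186]
```

>>> move_arm(
  targets=[
    [-1,0,0,0.06,0,0,0],
    [-1,0,0,0.12,0,0,0],
    [-1,0,0,0.18,0,0,0],
    [-1,0,0,0.24,0,0,0],
    [-1,0,0,0.3,0,0,0],
    [-1,0,0,0.36,0,0,0],
    [-1,0,0,0.42,0,0,0],
    [-1,0,0,0.48,0,0,0],
    [-1,0,0,0.54,0,0,0],
    [-1,0,0,0.6,0,0,0],
    [-1,0,0,0.6,0,0,0],
  ],
)

```text
time_s: 19.15
ee_pos: [0.5034, -0.1573, 0.1668]
eef_rot: [3.142, -0.001, 2.895]
force: [-0.3, -0.1, -1.8]
grip_width: 0.0224
grip_force: 40.0
```

>>> move_arm(
  targets=[
    [-1,0,0,0.05,0,0,0],
    [-1,0,0,0.1,0,0,0],
    [-1,0,0,0.15,0,0,0],
    [-1,0,0,0.2,0,0,0],
    [-1,0,0,0.25,0,0,0],
    [-1,0,0,0.3,0,0,0],
    [-1,0,0,0.35,0,0,0],
    [-1,0,0,0.4,0,0,0],
    [-1,0,0,0.44,0,0,0],
    [-1,0,0,0.46,0,0,0],
  ],
)

```text
time_s: 20.15
ee_pos: [0.5035, -0.1574, 0.144]
eef_rot: [3.142, -0.0, 2.895]
force: [0.8, 0.6, -4.1]
grip_width: 0.0227
grip_force: 40.0
```

>>> move_arm(
  targets=[
    [-1,0,0,0.02,0,0,0],
    [-1,0,0,0.03,0,0,0],
    [-1,0,0,0.03,0,0,0],
  ],
)

```text
time_s: 20.45
ee_pos: [0.5035, -0.1574, 0.1427]
eef_rot: [-3.142, 0.0, 2.895]
force: [-0.6, -0.5, -2.7]
grip_width: 0.0222
grip_force: 40.0
```

Nothing touching yet, so a bit further.

>>> move_arm(
  targets=[
    [-1,0,0,0.015,0,0,0],
    [-1,0,0,0.03,0,0,0],
    [-1,0,0,0.03,0,0,0],
  ],
)

```text
time_s: 20.75
ee_pos: [0.5037, -0.1575, 0.1417]
eef_rot: [-3.142, 0.001, 2.895]
force: [-0.2, -0.4, 2.7]
grip_width: 0.0225
grip_force: 40.0
```

The gauge is on the bottom of the hole. Releasing.

>>> move_arm(
  targets=[
    [-1,0,0,0,0,0,0],
    [-1,0,0,0,0,0,0],
    [-0.4,0,0,0,0,0,0],
    [-0.2,0,0,0,0,0,0],
    [0.2,0,0,0,0,0,0],
    [0.6,0,0,0,0,0,0],
    [0.8,0,0,0,0,0,0],
    [0.8,0,0,0,0,0,0],
  ],
  grip_force=5,
)

```text
time_s: 21.55
ee_pos: [0.5035, -0.1574, 0.1412]
eef_rot: [3.142, -0.0, 2.895]
force: [-0.4, -0.0, 0.2]
grip_width: 0.0647
grip_force: 0.0
```

>>> move_arm(
  targets=[
    [0.8,0,0,0,0,0,0],
    [0.8,0,0,-0.2,0,0,0],
    [0.8,0,0,-0.6,0,0,0],
    [0.8,0,0,-1.2,0,0,0],
    [0.8,0,0,-1.8,0,0,0],
    [0.8,0,0,-2.2,0,0,0],
    [0.8,0,0,-2.3,0,0,0],
    [0.8,0,0,-2.3,0,0,0],
  ],
)

```text
time_s: 22.35
ee_pos: [0.5036, -0.1574, 0.2567]
eef_rot: [-3.141, 0.001, 2.895]
force: [0.5, -0.2, -0.3]
grip_width: 0.0845
grip_force: 0.0
```

```bash
python3 - <<'E'
from h import *
o,p,d,q=look();print(o["time_s"],o["ee_pos"],o["force"],o["grip_width"])
s,_=ctrl.camera("scene")
save("w6c",np.hstack([cv2.resize(p[180:300,250:370],(400,400)),cv2.resize(s[165:285,265:385],(400,400),interpolation=cv2.INTER_CUBIC)]))
E
```

```text
22.35 [ 0.50358962 -0.15740481  0.25673022] [ 0.54513882 -0.24100614 -0.33605898] 0.08446617461506498
```

View pics/w6c.png

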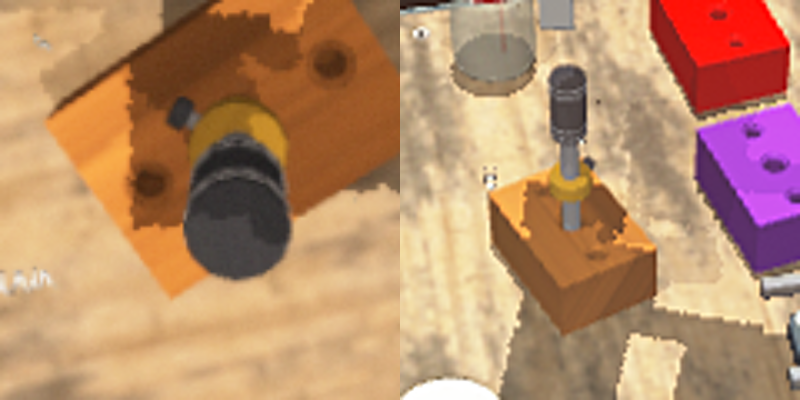

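The gauge stands upright in the orange rest (right crop (570,150)), with the collar raised at (570,185). The gripper is clear.

```bash
python3 -c "
from station import ctrl
print(ctrl.hand_in())"
```

```text
the job is handed in; nothing more can be done
None
```

I handed the job in at about 22 s: the gauge was seated on the bore floor with about 15 N of push (depth roughly 64 mm) and now stands upright, fully down, in the same hole of the orange rest. The collar sits raised, untouched by the fingers, and I moved nothing else on the bench.

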